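# Load the bonding press with its ring weights

### The job

Set up the bonding press on the lab bench: swing its lamp arm right back out of the way, a good quarter turn towards its parking stop, then thread all the loose ring weights down the guide post hub up, one at a time from the widest at the bottom to the narrowest on top, each lying flat and fully home before the next. Slip the tall plain retaining collar down over the post until it stands on the stack, and last swing the lamp back until it is above the post; leave the other things on the bench where they are.

Things in the scene. Friction and masses are not known exactly. Their poses are not given: they have to be found in the camera images.
- seat (a point): where the guide post stands on the press: on the post's axis, on the upper face of the round grey foot (150 mm across, 12 mm thick), where the bottom weight rests. z up. The steel post is 15 mm thick and rises 68 mm above this point, its top 7 mm tapering to 7 mm. x and y turn with the press. A ring let go on the post slides down by its own weight.
- lamp_hinge (a point): on the vertical hinge axis of the lamp arm, at the top of the 24 mm pillar of the press, 170 mm above the bench and 144 mm from the post's axis; at press-frame x +80, y +120 mm from the post
- lamp_grip (a point): upright steel pin to hold, 16 mm thick, on top of the lamp head at the end of the swinging arm, 144 mm from the hinge axis. The point is on its axis, 220 mm above the bench; the pin stands from 186 to 236 mm. The black lamp head below it is 80 mm across, its underside 150 mm above the bench.
- lamp_arm (a joint): swing of the lamp arm in rad, -0.03 to 1.6 (stops): 0 = lamp head right above the post, growing clockwise seen from above as the lamp swings clear; 1.6 is the parking stop. Light friction (about 1 N at the pin); stays where it is left.
- weight104: dark steel ring weight, flange 104 mm across and 4 mm thick, with a 40 mm hub 10 mm high on top of it (14 mm high in all), 20 mm hole right through, 0.1 to 0.45 kg; lies hub up. Origin: centre of the underside; z is the axis, up through the hub. May be absent.
- weight92: dark steel ring weight, flange 92 mm across and 4 mm thick, with a 40 mm hub 10 mm high on top of it (14 mm high in all), 20 mm hole right through, 0.1 to 0.45 kg; lies hub up. Origin: centre of the underside; z is the axis, up through the hub. May be absent.
- weight80: dark steel ring weight, flange 80 mm across and 4 mm thick, with a 40 mm hub 10 mm high on top of it (14 mm high in all), 20 mm hole right through, 0.1 to 0.45 kg; lies hub up. Origin: centre of the underside; z is the axis, up through the hub. May be absent.
- weight68: dark steel ring weight, flange 68 mm across and 4 mm thick, with a 40 mm hub 10 mm high on top of it (14 mm high in all), 20 mm hole right through, 0.1 to 0.45 kg; lies hub up. Origin: centre of the underside; z is the axis, up through the hub. May be absent.
- weight56: dark steel ring weight, flange 56 mm across and 4 mm thick, with a 40 mm hub 10 mm high on top of it (14 mm high in all), 20 mm hole right through, 0.1 to 0.45 kg; lies hub up. Origin: centre of the underside; z is the axis, up through the hub. May be absent.
- collar: retaining collar: plain dark steel tube without a flange, 44 mm across, 45 mm high, 20 mm hole right through, 0.2 kg, standing upright. Origin: centre of the underside; z is its axis. Always there.
- jar: bystander: small amber jar with white cap, 48 mm across, 55 mm high; origin under its centre
- slide_box: bystander: wooden slide box 35 x 85 x 30 mm; origin under its centre
- petri: bystander: clear closed dish 90 mm across, 16 mm high; origin under its centre
- beaker: bystander: glass beaker 72 mm across, 90 mm high; origin under its centre
- spatula: bystander: lab spatula 170 mm long with a dark wooden handle, lying flat along its x
There are look-alikes about, which are no part of the job. Of the things shaped like the collar, the steel one is meant.

How it is judged:
By the outcome, as a careful person would: the job done as asked, in the order asked, and still so for the second after the job is handed in, with the robot touching nothing.
Of weight104, weight92, weight80, weight68, weight56 only 3 to 4 are there at a start; the rules pass over those that are not, and their reading is None.
At some moment in a run one of weight104, weight92, weight80, weight68, weight56, collar may be knocked a few centimetres aside while the robot is not near it.
It also fails if it takes over 184 s, if anything falls off the work surface, if the arm or the gripper's body presses on something with over 40 N, if the wrist force passes 120 N, or if a joint passes its speed limit or range.

### The arm

A 6-joint arm with a two-finger parallel gripper is mounted at the origin on the work surface. World frame = base frame: x ahead of the robot, y to its left, z up, the work surface at z = 0. Lengths are in mm, angles in rad, forces in N, time in s.
With the tool pointing down it reaches from about 375 to 925 mm from the base axis. Payload 5.7 kg.
Tool frame: the origin (TCP) lies at the very end of the fingers, on their centre line; the grasp point (between the pads) lies 19 mm behind it; z points along the fingers, y is the line along which they close (so a half turn about z gives the same grasp; the last joint's range is limited). The gripper opens to 88 mm and grips with 3 to 60 N. Pads are 20 mm wide; open, the fingers measure 115 mm over their backs; the gripper's body (75 mm by 178 mm) begins 61 mm behind the grasp point.
Start: joints at [-1.35, 0.359, 1.51, -0, 1.272, -0.115], TCP at [197.698, -566.46, 222.623] pointing down, gripper open.
Joint ranges: [-2.97, 2.97], [-1.01, 2.36], [0.21, 2.38], [-0.96, 4.11], [0.2, 2.71], [-2.98, 2.98]. Speed limits (rad/s): [2.39, 2.39, 3.14, 3.14, 3.14, 3.14].

### API

Orientations are given as [roll, pitch, yaw] about the fixed x, y, z axes, in that order (R = Rz(yaw) Ry(pitch) Rx(roll)).
In Python, from station import manip gives the robot as it stands.
- The arm moves only by the tool carry_out, never from a script. Its argument "commands" is a list of rows, each a list of 5 numbers: the shift along the world's x, y, z scaled (see below), then the turn about the world's z scaled (see below), then the closure, from -1 (fully open) to 1 (shut). A call has 1 to 12 rows; each row is the pose to reach, as a shift and turn from the pose commanded when the call began; what a row does not reach only later rows make up. The controller multiplies each number of a shift by 0.2 m and each number of a turn by pi/2 rad. A row lasts 1/8 s, in which the tool goes at most 62.5 mm and 10.7 degrees, less where a joint would pass 70% of its speed; a pose out of reach is approached as far as the arm can. A call with a number of a shift or a turn outside -1 to 1 is refused whole. A call with a gripper value outside its range is refused whole. The fingers move at their own pace and stop on an object; the grip force is fixed at half the most. Time passes only in rows, so rows that repeat a pose let the fingers close. It gives the time, the measured TCP pose, the force, the opening and the grip force at its end, in the units of the state.
- manip.state(): the state, without advancing time (a new reading comes with each control period).
- manip.camera(name): name is "scene" or "top" or "wrist"; returns the picture (480x640x3 uint8, blue, green, red); there is no depth.
- manip.get_calibration(name): a dict with "mtx" (3x3 intrinsics, pixels), "k1" (the pictures are not rectified: a ray, as slopes to the right and down, at radius r is drawn at 1 + k1 r^2 times it, then the intrinsics apply), "view" (4x4, takes a point from world to camera coordinates). Camera axes: x right, y up, looking along -z (the intrinsics and any distortion apply to the point x, -y, -z); pixel columns grow to the right and rows downward; lengths in mm; the calibration is good to about 2 mm. A picture is of the moment at which its call begins: read the wrist's pose just before it. get_calibration takes no time and is no camera call; for the wrist camera it gives the pose at the moment of the call.
- manip.sign_off(): hands the job in; it is judged then, once.
The state is a dict: "time_s": time; "joint_positions": joint angles; "dq": joint speeds; "effort": joint torques, N m; "eef_pos": TCP position; "tool_rot": TCP orientation; "contact_force": force on the tool from outside, world axes, zero at the start; "moment": the same for the moment, N m; "gripper_width": finger opening in mm; "finger_force": force on a finger pad.
Only numpy, scipy, OpenCV 4.12 (cv2) and the standard library are available. Lean on these libraries where they do the work, as an engineer would, in place of code of your own. Each camera call takes 0.05 s, during which the arm holds its last target. There are 200 camera calls.

## Working session

There is one attempt and no reset: what is moved stays moved. The work goes in short steps, Python scripts to look and compute and a tool call to move; the robot and the scene stay as the last step left them, time stands still between calls to the robot, and variables do not carry over. Pictures are saved under pics/ and viewed, at most 14 in all, crops included, and the job is handed in when it is done.

Besides the shell and the picture viewer there is one more tool, called after "Call:" as name(argument=value, ...) on one line, values as JSON. carry_out: Moves the arm, as the interface text tells. Shifts and turns lie within -1 to 1; 1 stands for 0.2 m of shift or pi/2 rad of turn. Its arguments: {"type":"object","properties":{"commands":{"type":"array"}},"required":["commands"]}

```bash
ls; mkdir -p pics
cat > h.py <<'E'
import numpy as np, cv2
from station import manip
def grab(n):
    c=manip.get_calibration(n); im=np.array(manip.camera(n)); return im,c
def ray(c,u,v):
    M=np.array(c["mtx"],float);k=c["k1"]
    xd=(u-M[0,2])/M[0,0]; yd=(v-M[1,2])/M[1,1]
    x,y=xd,yd
    for _ in range(20):
        s=1+k*(x*x+y*y); x,y=xd/s,yd/s
    V=np.array(c["view"],float);R=V[:3,:3];t=V[:3,3]
    d=R.T@np.array([x,-y,-1.]); return -R.T@t,d/np.linalg.norm(d)
def plane(c,u,v,z):
    o,d=ray(c,u,v); return o+d*(z-o[2])/d[2]
def cross(c1,p1,c2,p2):
    o1,d1=ray(c1,*p1);o2,d2=ray(c2,*p2)
    A=np.stack([d1,-d2],1);s=np.linalg.lstsq(A,o2-o1,rcond=None)[0]
    a=o1+s[0]*d1;b=o2+s[1]*d2
    return (a+b)/2,np.linalg.norm(a-b)
def proj(c,P):
    V=np.array(c["view"],float);M=np.array(c["mtx"],float)
    q=V[:3,:3]@np.array(P,float)+V[:3,3];x,y=q[0]/-q[2],-q[1]/-q[2]
    s=1+c["k1"]*(x*x+y*y);return np.array([M[0,0]*x*s+M[0,2],M[1,1]*y*s+M[1,2]])
E
python3 - <<'E'
from h import *
for n in("scene","top"):
    im,c=grab(n); cv2.imwrite(f"pics/{n}0.png",im)
    o,d=ray(c,320,240); print(n,o.round(),d.round(2),c["mtx"][0][0],c["k1"])
s=manip.state();print(s["time_s"],s["eef_pos"],s["tool_rot"],s["gripper_width"],s["contact_force"])
E
```

```text
pics
scene [ 923. -794.  691.] [-0.39  0.75 -0.54] 491.5587539094905 -0.09842995741252013
top [ 463.  -58. 1112.] [ 0.05 -0.05 -1.  ] 495.2603022180597 -0.03972467984472797
0.1 [ 197.56531468 -565.87039117  221.90626049] [-3.13994014e+00 -1.75264730e-04  3.35834730e-01] 88.18098371108731 [ 0.69730349  0.05746572 -0.95523024]
```

View pics/scene0.png

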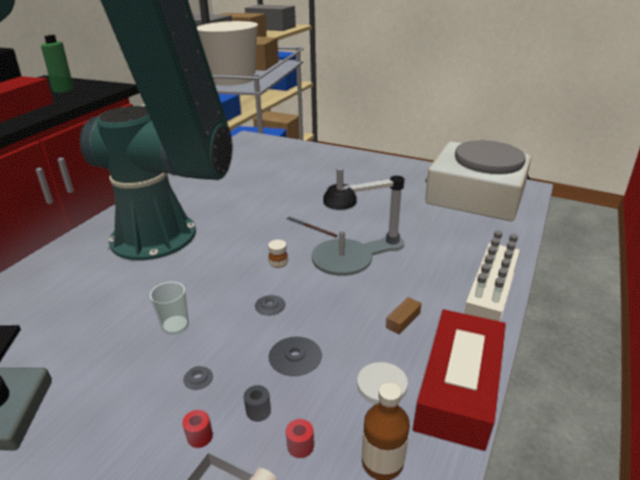

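View pics/top0.png

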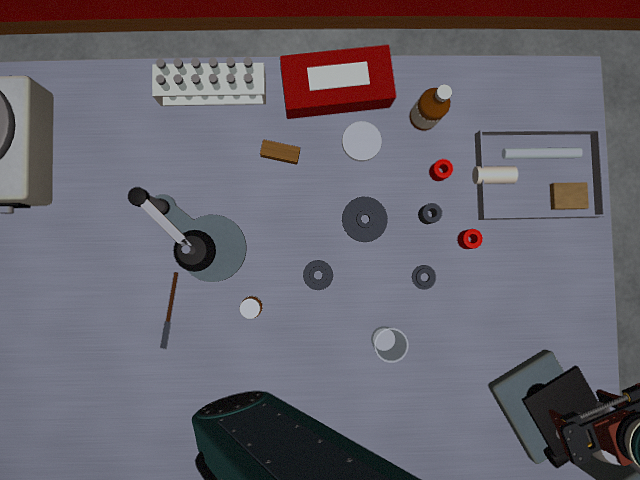

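The top view shows three ring weights at (364,219), (318,275) and (424,277). Possible collars are the dark one at (430,213) and two red look-alikes at (441,170) and (470,239). I choose the dark steel one. The lamp pin is at about (185,247), the hinge at (138,197), the jar at (250,308) and the beaker at (390,344).

Run:
```python
from h import *
T,ct=grab("top");S,cs=grab("scene")
def seg(im,name,amin):
    g=cv2.cvtColor(im,cv2.COLOR_BGR2HSV);m=((g[...,2]<100)).astype(np.uint8)*255
    cn,_=cv2.findContours(m,cv2.RETR_CCOMP,cv2.CHAIN_APPROX_NONE)
    out=[]
    for k in cn:
        if amin<cv2.contourArea(k)<6000 and len(k)>8:
            e=cv2.fitEllipse(k);out.append((np.array(e[0]),e[1],k))
    return out
a=seg(T,"t",25);b=seg(S,"s",25)
print("top")
for e in a:
    if 140<e[0][1]<350 and 130<e[0][0]<500:
        p=plane(ct,*e[0],4);q=plane(ct,e[0][0]+1,e[0][1],4)
        print(e[0].round(1),np.round(e[1],1),"xy@4",p.round(1)[:2],"diam",(np.array(e[1])*np.linalg.norm(q-p)).round(1))
print("scene")
for e in b:
    if 180<e[0][1]<470 and 130<e[0][0]<420:print(e[0].round(1),np.round(e[1],1))
def up(im,x,y,w,h,s):return cv2.resize(im[y:y+h,x:x+w],None,fx=s,fy=s,interpolation=cv2.INTER_CUBIC)
A=up(T,290,150,200,150,3);B=up(S,170,280,200,150,3)[:, :]
cv2.imwrite("pics/cropT.png",A);cv2.imwrite("pics/cropB.png",np.hstack([up(S,170,280,130,170,3),up(S,290,160,130,170,3)]))
```

```text
top
[392.4 347.6] [22.9 26.4] xy@4 [ 277.2 -273. ] diam [51.6 59.3]
[249.1 308.8] [21.4 25.9] xy@4 [371.4  44.2] diam [47.5 57.5]
[164.9 335.5] [  5.4 129. ] xy@4 [316.7 230.9] diam [ 11.9 284.4]
[423.4 276.7] [23.4 23.8] xy@4 [ 433.4 -348.1] diam [53.4 54.3]
[423.9 276.7] [8.2 9.2] xy@4 [ 433.3 -349.4] diam [18.7 21.1]
[317.6 274.6] [29.1 29.3] xy@4 [ 443.6 -109.6] diam [65.  65.6]
[317.7 274.6] [9.2 9.8] xy@4 [ 443.6 -109.8] diam [20.6 21.8]
[473. 238.] [6.4 8.8] xy@4 [ 518.4 -465.4] diam [14.9 20.5]
[470.1 238.6] [18.9 24.5] xy@4 [ 517.3 -458.5] diam [43.7 56.9]
[429.5 213.3] [19.5 23.7] xy@4 [ 576.7 -367.1] diam [44.9 54.6]
[429.3 213.8] [4.7 7.6] xy@4 [ 575.5 -366.7] diam [10.8 17.5]
[364.2 218.9] [44.6 44.9] xy@4 [ 566.5 -217.8] diam [101.2 101.7]
[364.5 218.6] [ 8.5 10. ] xy@4 [ 567.3 -218.5] diam [19.4 22.7]
[171.6 230.5] [ 41.7 106.3] xy@4 [548.8 214.2] diam [ 92.8 236.8]
[443.7 167.9] [6.5 7.8] xy@4 [ 680.4 -403.9] diam [15.1 18.1]
[436.5 172.1] [14.4 16.7] xy@4 [ 670.7 -386.8] diam [33.4 38.7]
[280.  159.1] [ 3.6 38.8] xy@4 [705.9 -30.5] diam [ 8.1 87.6]
[473.8 220.7] [54.9 57.1] xy@4 [ 557.9 -469. ] diam [127.7 132.8]
scene
[383.7 449.1] [47.9 57.6]
[310.9 445.1] [ 3.5 15.9]
[207.7 434.1] [ 8.  19.3]
[386.2 426.6] [44.8 46.3]
[385.  425.2] [28.3 42. ]
[256.9 403. ] [26.1 35.9]
[197.8 377.6] [20.4 27.1]
[197.4 376. ] [ 6.1 10.8]
[294.3 355.9] [37.1 50.8]
[295.  353.5] [ 5.2 10.1]
[402.9 316.9] [19.2 37.7]
[269.6 304.8] [17.1 28.8]
[341.7 253.9] [39.4 62.5]
[280.4 256.8] [ 6.6 15.5]
[386.4 250.1] [ 2.7 29.1]
[341.6 245.5] [ 5.6 22.4]
[313.2 227.3] [ 2.4 52.4]
[394.7 208.6] [12.7 90.9]
[339.1 194.1] [31.  37.1]
[153.  251.1] [ 8.3 11.7]
```

View pics/cropT.png

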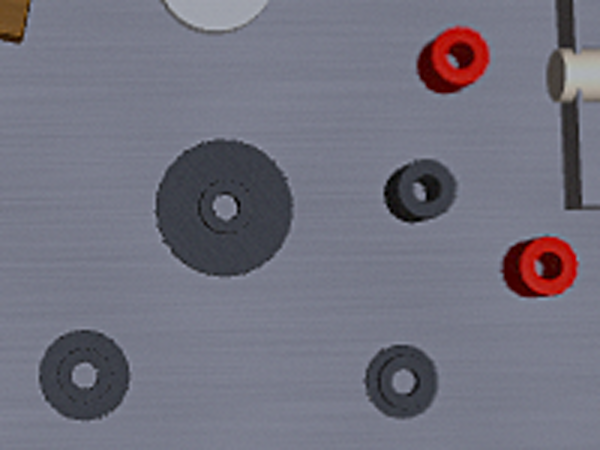

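View pics/cropB.png

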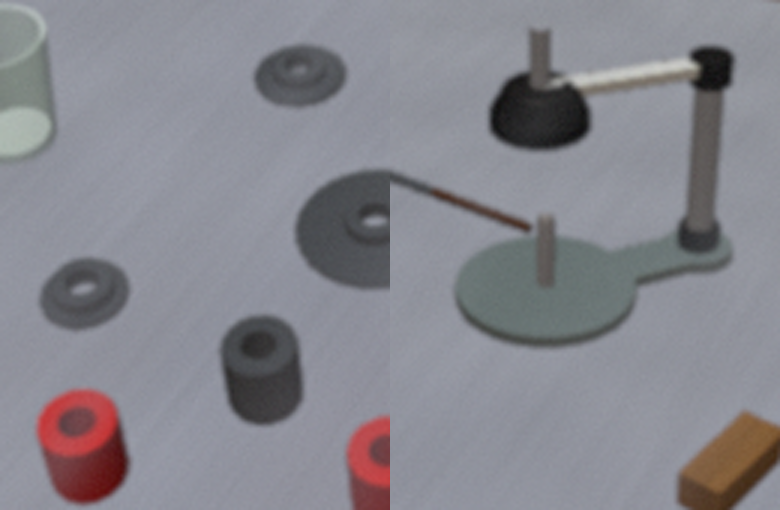

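The crops show three hub-up weights. The diameters I measured, about 102, 65 and 54 mm, match weight104, weight68 and weight56. The dark collar is at crop T (425,190). The lamp head sits above the post, with its pin tip at scene (340,170). Next I find the pin, hinge and foot, and check heights from two views.

Run:
```python
from h import *
T,ct=grab("top");S,cs=grab("scene")
cr=lambda n,p,q:print(n,*[np.round(x,1) for x in cross(ct,p,cs,q)])
cr("w104 hole",(364.4,218.7),(295,353.5));cr("w68 hole",(317.7,274.6),(269.5,301.5));cr("w56 hole",(423.9,276.7),(197.5,376))
cr("collar top",(431,212.8),(257,396));cr("hinge",(137.5,196.5),(397.5,182));cr("pin tip",(185.5,247),(340,170))
# foot circle
g=cv2.cvtColor(T,cv2.COLOR_BGR2HSV);print(g[260,225],g[150,230])
m=cv2.inRange(g,(75,25,60),(105,110,140));m[:,:150]=0
# right boundary points of the foot
k=max(cv2.findContours(m[200:300,170:260].copy(),0,1)[0],key=cv2.contourArea)[:,0]+[170,200]
k=k[(k[:,0]>205)|(k[:,1]>275)]
P=np.array([plane(ct,*p,12)[:2] for p in k]);A=np.c_[2*P,np.ones(len(P))];s=np.linalg.lstsq(A,(P**2).sum(1),rcond=None)[0]
print("foot",s[:2],np.sqrt(s[2]+s[0]**2+s[1]**2))
# post top in the scene, at z=80
print(plane(cs,342,232,80),plane(cs,342,255,12))
c2=np.vstack([T[180:290,120:260]]);c2=cv2.resize(c2,None,fx=4,fy=4,interpolation=2);s2=cv2.resize(S[160:270,310:410],None,fx=4,fy=4,interpolation=2)
cv2.imwrite("pics/c3.png",np.hstack([c2,s2])[:, :1000][::1,::1][:600,:] if 0 else cv2.resize(np.hstack([c2,s2]),(800,367)))
```

```text
w104 hole [ 566.8 -218.1    5.1] 0.1
w68 hole [ 443.6 -109.7    9.8] 0.4
w56 hole [ 433.2 -349.1    5.4] 0.5
collar top [ 574.4 -360.8   38.3] 0.7
hinge [602.2 236.4 175.9] 1.5
pin tip [500.4 133.4 230.7] 2.6
[103  40 102] [116  32 137]
foot [506.0957982  110.14279953] 60.90068382028548
[513.13679402 115.48718947  80.        ] [512.38718857 118.32598231  12.        ]
```

View pics/c3.png

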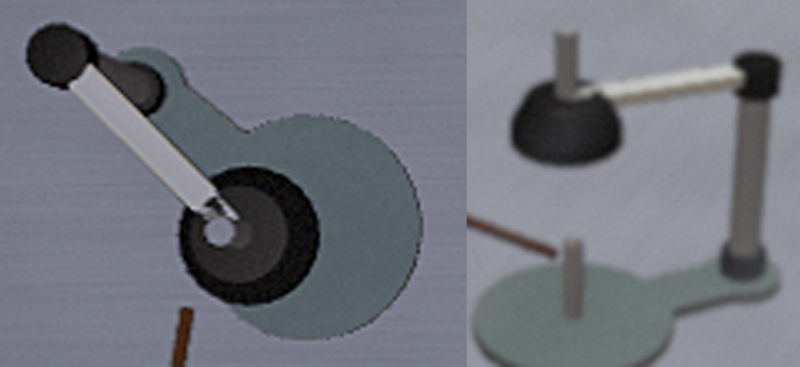

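Run:
```python
from h import *
ct=manip.get_calibration("top");cs=manip.get_calibration("scene")
p,e=cross(ct,(185.4,249.6),cs,(340,170.7));h,e2=cross(ct,(138.6,196.5),cs,(397.5,182))
print(p,e,h,e2,np.linalg.norm((p-h)[:2]),"pin@236",plane(ct,185.4,249.6,236))
print("foot ctr",plane(ct,212.7,248.1,12),plane(cs,341.7,254,12))
print(np.round(manip.state()["joint_positions"],2))
```

```text
[497.5799252  135.24363029 227.33367929] 1.055267977297114 [602.41922778 234.25090104 176.74833528] 2.418882250264862 144.20027402348182 pin@236 [496.78480044 133.08917875 236.        ]
foot ctr [507.42762522 121.72397237  12.        ] [509.89910137 122.00447146  12.        ]
[-1.35  0.36  1.51 -0.    1.27 -0.12]
```

Pin at (497,134), hinge at (602,235), 144 mm apart as it must be. Foot centre at about (508,122). Moving over the pin, high up.

Call:
carry_out(commands=[[1,1,0.3,0,-1],[1,1,0.3,0,-1],[1,1,0.3,0,-1],[1,1,0.3,0,-1],[1,1,0.3,0,-1],[1,1,0.3,0,-1],[1,1,0.3,0,-1]])

```text
time_s: 1.18
eef_pos: [397.3, -366.8, 282.4]
tool_rot: [-3.142, 0.001, 0.336]
contact_force: [0.5, -0.7, -0.0]
gripper_width: 87.9
finger_force: 0.0
```

Call:
carry_out(commands=[[0.5,1,0,0,-1],[0.5,1,0,0,-1],[0.5,1,0,0,-1],[0.5,1,0,0,-1],[0.5,1,0,0,-1],[0.5,1,0,0,-1]])

```text
time_s: 1.92
eef_pos: [497.0, -168.0, 282.2]
tool_rot: [3.142, 0.001, 0.335]
contact_force: [0.1, 0.2, -0.4]
gripper_width: 88.0
finger_force: 0.0
```

Call:
carry_out(commands=[[0,1,0,0.64,-1],[0,1,0,0.64,-1],[0,1,0,0.64,-1],[0,1,0,0.64,-1],[0,1,0,0.64,-1],[0,1,0,0.64,-1],[0,1,0,0.64,-1]])

```text
time_s: 2.8
eef_pos: [497.7, 31.8, 282.5]
tool_rot: [-3.141, 0.001, 1.338]
contact_force: [-0.6, -0.3, -0.1]
gripper_width: 87.9
finger_force: 0.0
```

Call:
carry_out(commands=[[0,0.5,0,0,-1],[0,0.5,0,0,-1],[0,0.5,0,0,-1],[0,0.5,0,0,-1],[0,0.5,0,0,-1]])

```text
time_s: 3.42
eef_pos: [497.8, 132.2, 282.6]
tool_rot: [-3.141, 0.0, 1.339]
contact_force: [-0.0, 0.0, -0.3]
gripper_width: 88.1
finger_force: 0.0
```

Run:
```python
from h import *
W,c=grab("wrist");s=manip.state();print(s["eef_pos"],s["tool_rot"],s["time_s"])
print(proj(c,(497,134,236)),proj(c,(508,122,80)))
o,d=ray(c,320,240);print(o,d)
T,ct=grab("top")
cv2.imwrite("pics/w1.png",cv2.resize(np.hstack([W,T]),(800,300)))
```

```text
[497.84681223 132.31153797 282.6321855 ] [-3.14157126e+00  2.58068993e-04  1.33908128e+00] 3.475
[313.72298182 270.01269096] [329.31130041 219.70323132]
[515.33529664 208.19038098 444.57486386] [-0.05213103 -0.27084557 -0.96121019]
```

View pics/w1.png

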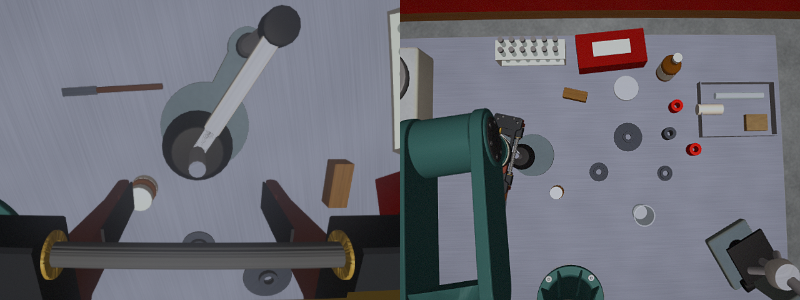

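The wrist view shows the pin tip at (315,270), against a predicted (314,270). No fourth weight was uncovered when the arm moved. Descending and gripping the pin.

Call:
carry_out(commands=[[0,0.005,-0.22,0,-1],[0,0.005,-0.43,0,-1],[0,0.005,-0.43,0,-1],[0,0.005,-0.43,0,1],[0,0.005,-0.43,0,1],[0,0.005,-0.43,0,1],[0,0.005,-0.43,0,1],[0,0.005,-0.43,0,1],[0,0.005,-0.43,0,1]])

```text
time_s: 4.65
eef_pos: [497.7, 134.6, 196.7]
tool_rot: [-3.141, -0.0, 1.341]
contact_force: [-0.6, 0.6, -0.4]
gripper_width: 31.4
finger_force: 0.0
```

Call:
carry_out(commands=[[0,0,0,0,1],[0,0,0,0,1],[0,0,0,0,1],[0,0,0,0,1],[0,0,0,0,1]])

```text
time_s: 5.28
eef_pos: [497.8, 134.6, 196.6]
tool_rot: [3.142, -0.0, 1.341]
contact_force: [1.5, 0.7, -1.1]
gripper_width: 15.5
finger_force: 30.0
```

Call:
carry_out(commands=[[-0.064,0.077,0,-0.089,1],[-0.118,0.162,0,-0.178,1],[-0.158,0.254,0,-0.267,1],[-0.186,0.351,0,-0.356,1],[-0.2,0.45,0,-0.444,1],[-0.199,0.551,0,-0.533,1],[-0.185,0.65,0,-0.622,1],[-0.157,0.747,0,-0.711,1],[-0.116,0.838,0,-0.8,1],[-0.063,0.923,0,-0.889,1],[-0.063,0.923,0,-0.889,1]])

```text
time_s: 6.65
eef_pos: [485.8, 319.7, 196.6]
tool_rot: [-3.141, -0.001, -0.053]
contact_force: [0.8, 0.1, 0.3]
gripper_width: 15.5
finger_force: 30.0
```

Call:
carry_out(commands=[[0.018,0.025,0,-0.028,1],[0.038,0.049,0,-0.055,1],[0.038,0.049,0,-0.055,1]])

```text
time_s: 7.02
eef_pos: [492.7, 328.3, 196.6]
tool_rot: [3.141, -0.0, -0.139]
contact_force: [0.3, -1.1, -0.2]
gripper_width: 15.3
finger_force: 30.0
```

Run:
```python
from h import *
T,c=grab("top")
cv2.imwrite("pics/t2.png",cv2.resize(T[150:330,60:300],None,fx=3,fy=3,interpolation=2))
print(manip.state()["contact_force"],manip.state()["eef_pos"])
```

```text
[ 2.02096713 -1.25989523 -1.14719108] [492.66689248 328.26262288 196.57839323]
```

View pics/t2.png

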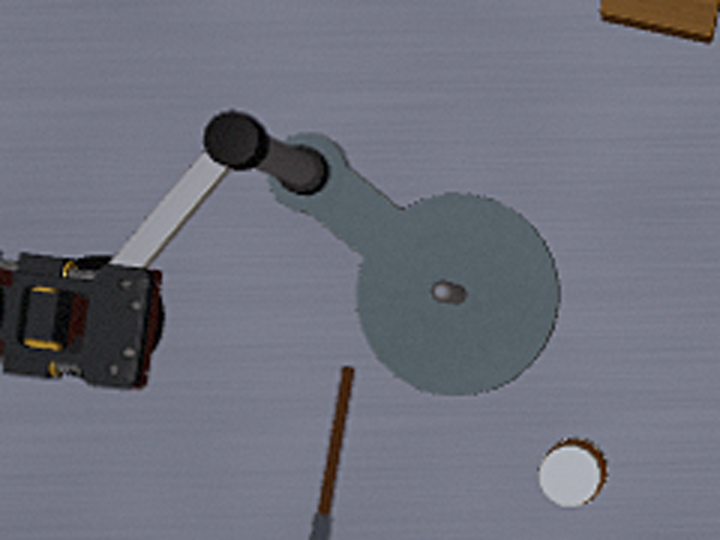

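The lamp is swung away. The post top is at crop (440,291), and the foot circle centre is at (458.5,294). Measuring the post from both views.

Run:
```python
from h import *
T,ct=grab("top");S,cs=grab("scene")
t=(60+440/3-.3,150+291/3)
print("foot",plane(ct,212.6,247.8,12),"tip@80",plane(ct,*t,80),"scene tip@80",plane(cs,341.8,232,80))
print(cross(ct,t,cs,(341.8,232)))
h=np.array([602,235.]);s=np.array(plane(ct,212.6,247.8,12)[:2]);q=np.array([492.7,328.3])
a=lambda v:np.degrees(np.arctan2(v[1],v[0]))
print(a(s-h),a(q-h),np.linalg.norm(s-h),np.linalg.norm(q-h))
```

```text
foot [508.09659878 121.93718265  12.        ] tip@80 [507.25535935 123.69249798  80.        ] scene tip@80 [512.70659402 115.2863875   80.        ]
(array([507.87908738, 125.07096694,  73.25866608]), np.float64(0.767462333575031))
-129.7110503867495 139.51546766953376 146.97295474688403 143.70588018588523
```

The post stands at about (508,122.5) and the lamp is at about 1.58 rad. Releasing the pin and going over to weight104.

Call:
carry_out(commands=[[0,0,0,0,-1],[0,0,0,0,-1],[0,0,0,0,-1],[0,0,0,0,-1],[0,0,0,0,-1],[0,0,0,0,-1],[0,0,0.25,0,-1],[0,0,0.5,0,-1],[0,0,0.5,0,-1]])

```text
time_s: 8.3
eef_pos: [495.2, 330.3, 301.3]
tool_rot: [-3.136, -0.007, -0.142]
contact_force: [-0.0, -0.0, -0.7]
gripper_width: 87.4
finger_force: 0.0
```

Call:
carry_out(commands=[[0.2,-1,0,0,-1],[0.2,-1,0,0,-1],[0.2,-1,0,0,-1],[0.2,-1,0,0,-1],[0.2,-1,0,0,-1]])

```text
time_s: 8.93
eef_pos: [532.4, 128.3, 295.8]
tool_rot: [-3.141, 0.001, -0.144]
contact_force: [0.5, 0.2, 0.4]
gripper_width: 87.8
finger_force: 0.0
```

Call:
carry_out(commands=[[0.17,-1,-0.3,0,-1],[0.17,-1,-0.3,0,-1],[0.17,-1,-0.3,0,-1],[0.17,-1,-0.3,0,-1],[0.17,-1,-0.3,0,-1]])

```text
time_s: 9.55
eef_pos: [566.6, -70.6, 235.4]
tool_rot: [-3.141, 0.002, -0.143]
contact_force: [-0.0, 0.3, 0.2]
gripper_width: 87.8
finger_force: 0.0
```

Call:
carry_out(commands=[[0,-0.735,-0.5,0,-1],[0,-0.735,-0.5,0,-1],[0,-0.735,-0.5,0,-1],[0,-0.735,-0.5,0,-1],[0,-0.735,-0.5,0,-1],[0,-0.735,-0.5,0,-1]])

```text
time_s: 10.3
eef_pos: [567.7, -216.2, 137.8]
tool_rot: [-3.141, -0.002, -0.14]
contact_force: [0.2, -0.0, -0.3]
gripper_width: 87.8
finger_force: 0.0
```

Run:
```python
from h import *
W,c=grab("wrist");s=manip.state();print(s["eef_pos"],s["tool_rot"],s["time_s"])
T,ct=grab("top")
print(proj(c,(567,-218,14)),proj(c,(567,-218,4)),proj(ct,(494,330,236)))
cv2.imwrite("pics/w2.png",cv2.resize(np.hstack([W,T]),(800,300)))
```

```text
[ 567.60671887 -216.4446315   137.82130597] [ 3.14150374e+00 -1.73484419e-03 -1.39625520e-01] 10.35
[317.79147532 235.92972285] [317.71999532 232.35048395] [ 73.56989793 253.45365393]
```

View pics/w2.png

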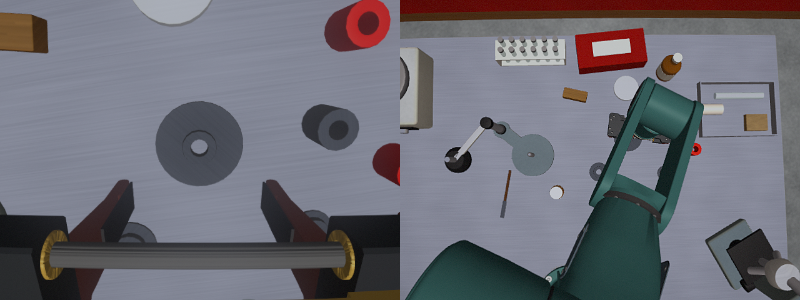

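Weight104 is in the wrist view with its hole at (318,234), as predicted. I refine the centre from the contour and check the lamp.

```bash
cat >> h.py <<'E'
def ringfit(im,c,xy,z,dia,thr=85):
    """centre and diameter of the dark disc of size dia at height z near xy"""
    g=cv2.GaussianBlur(cv2.cvtColor(im,cv2.COLOR_BGR2GRAY),(3,3),0)
    out=[]
    for t in (thr-15,thr-5,thr,thr+10):
        m=(g<t).astype(np.uint8)
        for k in cv2.findContours(m,cv2.RETR_LIST,cv2.CHAIN_APPROX_NONE)[0]:
            if len(k)<12: continue
            P=np.array([plane(c,*p,z)[:2] for p in k[:,0]])
            e=cv2.fitEllipse(P.astype(np.float32)[:,None])
            if np.linalg.norm(np.array(e[0])-xy)<45 and abs(sum(e[1])/2-dia)<.09*dia and min(e[1])>.88*max(e[1]): out.append([*e[0],*e[1],t])
    return np.round(out,1)
E
python3 - <<'E'
from h import *
W,c=grab("wrist")
print(ringfit(W,c,(567,-218),4,104));print(ringfit(W,c,(567,-218),14,20))
T,ct=grab("top")
print("lamp head",proj(ct,(494,330,186)))
cv2.imwrite("pics/t3.png",cv2.resize(T[170:290,50:250],None,fx=3,fy=3,interpolation=2))
E
```

```text
[[ 568.  -219.4   97.1  100.    80. ]
 [ 567.  -218.6  100.8  100.9   85. ]
 [ 566.9 -218.6  101.6  101.7   95. ]]
[[ 568.5 -218.7   18.3   20.2   80. ]
 [ 568.4 -218.7   18.1   19.9   85. ]
 [ 568.3 -218.7   17.6   19.2   95. ]]
lamp head [ 85.43216574 254.15633166]
```

View pics/t3.png

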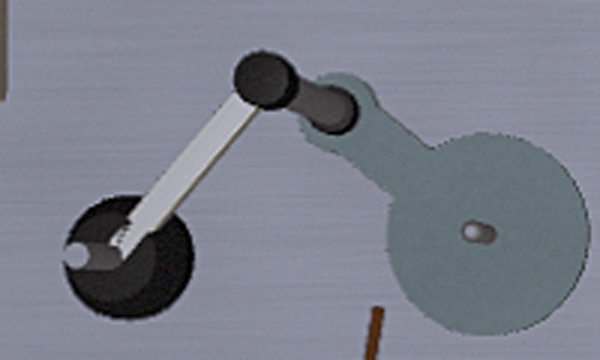

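Call:
carry_out(commands=[[0,0,-0.25,0,-1],[0,0,-0.5,0,-1],[0,0,-0.6,0,-1],[0,0,-0.63,0,-1],[0,0,-0.65,0,-1],[0,0,-0.65,0,-1]])

```text
time_s: 11.25
eef_pos: [567.4, -218.4, 7.5]
tool_rot: [3.141, -0.002, -0.142]
contact_force: [0.5, -0.4, 0.3]
gripper_width: 87.7
finger_force: 0.0
```

Call:
carry_out(commands=[[0,0,-0.004,0,1],[0,0,-0.004,0,1],[0,0,-0.004,0,1],[0,0,-0.004,0,1],[0,0,-0.004,0,1],[0,0,-0.004,0,1],[0,0,-0.004,0,1],[0,0,-0.004,0,1],[0,0,-0.004,0,1]])

```text
time_s: 12.38
eef_pos: [566.7, -218.1, 5.8]
tool_rot: [3.142, -0.0, -0.142]
contact_force: [-0.2, -0.7, 0.6]
gripper_width: 39.0
finger_force: 30.0
```

Call:
carry_out(commands=[[0,0,0.05,0,1],[0,0,0.3,0,1],[0,0,0.6,0,1],[0,0,0.6,0,1],[0,0,0.6,0,1]])

```text
time_s: 13.0
eef_pos: [565.8, -217.5, 125.4]
tool_rot: [-3.141, 0.001, -0.142]
contact_force: [-0.9, -0.9, -2.9]
gripper_width: 39.0
finger_force: 30.0
```

Run:
```python
from h import *
W,c=grab("wrist");s=manip.state();print(s["eef_pos"],s["tool_rot"],s["time_s"],s["contact_force"],s["gripper_width"])
cv2.imwrite("pics/w4.png",W)
print(proj(c,s["eef_pos"]))
```

```text
[ 565.12901091 -217.22441745  124.36453652] [-3.14033517e+00  3.09297653e-03 -1.41798562e-01] 13.05 [-0.26076235 -0.36940547 -4.01097818] 39.24627548876145
[314.36615851 311.90900447]
```

View pics/w4.png

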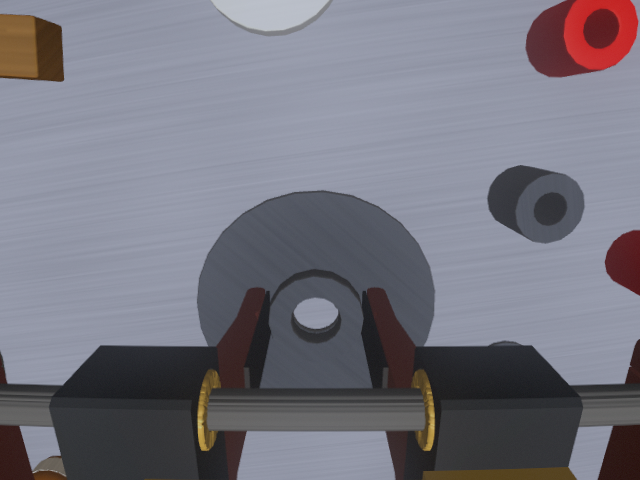

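Weight104 is held flush between the fingers, with its hole at (316,311), centred on the tool. I stop short of the post first and measure it with the same camera.

Call:
carry_out(commands=[[-0.35,0.85,0,0,1],[-0.35,0.85,0,0,1],[-0.35,0.85,0,0,1],[-0.35,0.85,0,0,1],[-0.35,0.85,0,0,1]])

```text
time_s: 13.68
eef_pos: [496.2, -48.0, 124.7]
tool_rot: [3.141, 0.002, -0.141]
contact_force: [0.6, -0.3, -3.4]
gripper_width: 38.9
finger_force: 30.0
```

Call:
carry_out(commands=[[-0.35,0.85,0,0,1],[-0.35,0.85,0,0,1],[-0.35,0.85,0,0,1],[-0.35,0.85,0,0,1],[-0.35,0.85,0,0,1],[-0.35,0.85,0,0,1],[-0.35,0.85,0,0,1]])

```text
time_s: 14.55
eef_pos: [427.5, 120.8, 125.7]
tool_rot: [-3.142, -0.0, -0.144]
contact_force: [0.0, -0.8, -2.8]
gripper_width: 39.1
finger_force: 30.0
```

Run:
```python
from h import *
W,c=grab("wrist");s=manip.state();print(s["eef_pos"],s["tool_rot"],s["time_s"],s["contact_force"])
u=proj(c,(508,122.5,80)).round().astype(int);print(u,proj(c,(508,122.5,12)))
x0,y0=max(u[0]-60,0),max(u[1]-60,0)
print(x0,y0)
cv2.imwrite("pics/w5.png",cv2.resize(W[y0:y0+120,x0:x0+120],None,fx=4,fy=4,interpolation=2))
```

```text
[427.31345725 120.91105447 125.74849456] [-3.14159095e+00 -1.04861318e-04 -1.43792205e-01] 14.6 [-0.4598135   0.07341849 -4.03055595]
[287 118] [294.22178825 119.03642025]
227 58
```

View pics/w5.png

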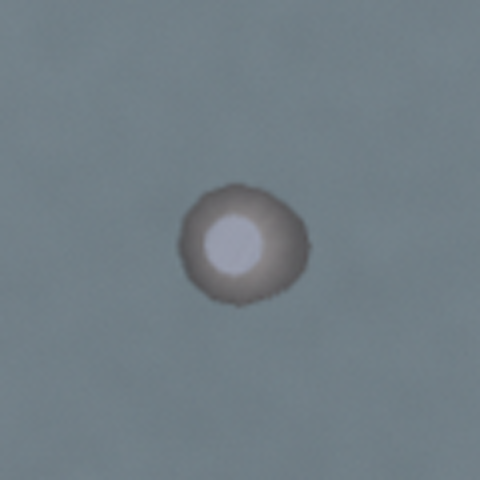

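The post tip is at (285.3,119), which gives (507.5,123.3), within 1 mm of the estimate. Going over it and lowering.

Call:
carry_out(commands=[[0.2,0.008,0,0,1],[0.404,0.008,0,0,1],[0.404,0.008,0,0,1],[0.404,0.008,0,0,1],[0.404,0.008,0,0,1],[0.404,0.008,-0.1,0,1],[0.404,0.008,-0.2,0,1],[0.404,0.008,-0.27,0,1],[0.404,0.008,-0.33,0,1],[0.404,0.008,-0.33,0,1]])

```text
time_s: 15.85
eef_pos: [506.7, 123.5, 59.1]
tool_rot: [3.141, 0.002, -0.142]
contact_force: [0.3, -0.1, -3.3]
gripper_width: 38.8
finger_force: 30.0
```

Call:
carry_out(commands=[[0,0,-0.06,0,1],[0,0,-0.12,0,1],[0,0,-0.17,0,1],[0,0,-0.2,0,1],[0,0,-0.205,0,1],[0,0,-0.205,0,1],[0,0,-0.205,0,1]])

```text
time_s: 16.73
eef_pos: [507.8, 123.6, 19.1]
tool_rot: [-3.141, -0.001, -0.142]
contact_force: [-0.4, -0.6, -3.2]
gripper_width: 38.8
finger_force: 30.0
```

Call:
carry_out(commands=[[0,0,0,0,-1],[0,0,0,0,-1],[0,0,0,0,-1],[0,0,0,0,-1],[0,0,0,0,-1],[0,0,0,0,-1],[0,0,0.2,0,-1],[0,0,0.55,0,-1],[0,0,0.55,0,-1],[0,0,0.55,0,-1]])

```text
time_s: 17.98
eef_pos: [507.7, 123.6, 129.2]
tool_rot: [-3.141, -0.001, -0.142]
contact_force: [0.6, -0.2, -0.6]
gripper_width: 87.7
finger_force: 0.0
```

Run:
```python
from h import *
W,c=grab("wrist");s=manip.state();print(s["eef_pos"],s["time_s"],s["contact_force"],s["gripper_width"])
print(ringfit(W,c,(507.5,123.3),16,104));print(ringfit(W,c,(507.5,123.3),26,20))
cv2.imwrite("pics/w6.png",W)
```

```text
[506.76770786 123.44195611 128.08721928] 18.025 [-0.18524498 -0.41903993 -1.11713242] 87.78137823361008
[[508.2 123.1 101.3 101.3  85. ]
 [508.  123.2 102.4 102.5  95. ]]
[]
```

Call:
carry_out(commands=[[-0.32,-1,0,0,-1],[-0.32,-1,0,0,-1],[-0.32,-1,0,0,-1],[-0.32,-1,0,0,-1],[-0.32,-1,0,0,-1]])

```text
time_s: 18.65
eef_pos: [441.8, -77.3, 127.2]
tool_rot: [-3.141, 0.004, -0.145]
contact_force: [-0.9, -0.1, 0.6]
gripper_width: 87.6
finger_force: 0.0
```

Call:
carry_out(commands=[[0,-0.166,0,0,-1],[0,-0.166,0,0,-1],[0,-0.166,0,0,-1],[0,-0.166,0,0,-1],[0,-0.166,0,0,-1]])

```text
time_s: 19.27
eef_pos: [443.4, -108.8, 128.7]
tool_rot: [-3.141, 0.0, -0.141]
contact_force: [0.7, -0.4, 0.1]
gripper_width: 87.8
finger_force: 0.0
```

Run:
```python
from h import *
W,c=grab("wrist");s=manip.state();print(s["eef_pos"],s["time_s"],s["contact_force"],s["gripper_width"])
print(ringfit(W,c,(444,-110),4,68));print(ringfit(W,c,(444,-110),14,20))
cv2.imwrite("pics/w7.png",W)
# also other rings/collar from top
T,ct=grab("top");S,cs=grab("scene");cv2.imwrite("pics/s7.png",S)
print(ringfit(T,ct,(433,-349),4,56,100));
```

```text
[ 443.47298605 -108.96249206  128.78644202] 19.325 [ 0.07956044 -0.01401523 -0.317356  ] 87.66031066693549
[[ 443.7 -110.2   64.9   65.2   80. ]
 [ 443.7 -110.2   65.4   65.6   85. ]
 [ 443.6 -110.1   66.1   66.3   95. ]]
[[ 445.3 -110.3   18.    20.    80. ]
 [ 445.2 -110.4   17.8   19.4   85. ]]
[[ 433.6 -347.9   51.2   52.    85. ]
 [ 433.5 -348.2   52.8   53.2   95. ]
 [ 433.3 -347.9   53.7   54.2  100. ]
 [ 433.2 -348.2   54.9   55.   110. ]]
```

View pics/s7.png

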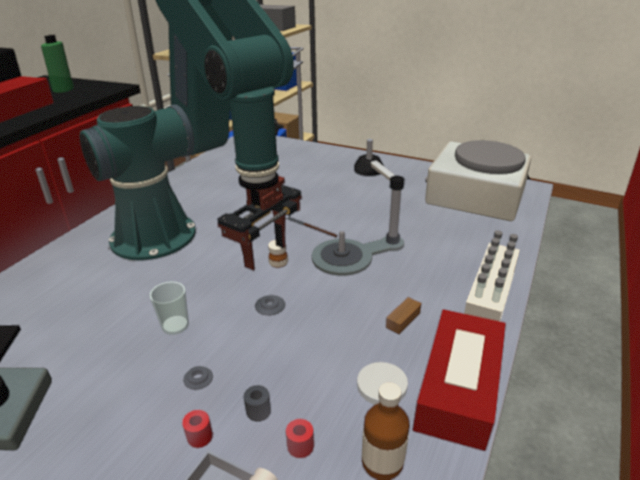

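The scene view shows weight104 flat on the foot around the post at (341,253), the lamp parked, and the other objects unmoved. Picking weight68.

Call:
carry_out(commands=[[0.002,-0.002,-0.25,0,-1],[0.002,-0.002,-0.5,0,-1],[0.002,-0.002,-0.59,0,-1],[0.002,-0.002,-0.613,0,-1],[0.002,-0.002,-0.613,0,-1],[0.002,-0.002,-0.613,0,1],[0.002,-0.002,-0.613,0,1],[0.002,-0.002,-0.613,0,1],[0.002,-0.002,-0.613,0,1],[0.002,-0.002,-0.613,0,1],[0.002,-0.002,-0.613,0,1],[0.002,-0.002,-0.613,0,1]])

```text
time_s: 20.92
eef_pos: [443.9, -110.0, 6.3]
tool_rot: [-3.141, 0.0, -0.142]
contact_force: [-1.3, -0.3, 1.9]
gripper_width: 38.2
finger_force: 30.0
```

Call:
carry_out(commands=[[0,0,0,0,1],[0,0,0,0,1],[0,0,0.05,0,1],[0,0,0.3,0,1],[0,0,0.6,0,1],[0,0,0.6,0,1]])

```text
time_s: 21.68
eef_pos: [447.2, -111.3, 130.5]
tool_rot: [3.139, -0.009, -0.142]
contact_force: [0.7, -0.1, -1.6]
gripper_width: 38.5
finger_force: 30.0
```

Call:
carry_out(commands=[[0,0.585,0,0,1],[0,0.585,0,0,1],[0,0.585,0,0,1],[0,0.585,0,0,1],[0,0.585,0,0,1]])

```text
time_s: 22.3
eef_pos: [443.8, 5.9, 125.8]
tool_rot: [3.141, 0.001, -0.143]
contact_force: [0.0, 0.1, -2.2]
gripper_width: 38.4
finger_force: 30.0
```

Call:
carry_out(commands=[[0.322,0.585,0,0,1],[0.322,0.585,0,0,1],[0.322,0.585,0,0,1],[0.322,0.585,0,0,1],[0.322,0.585,0,0,1],[0.322,0.585,0,0,1]])

```text
time_s: 23.05
eef_pos: [507.5, 122.6, 126.2]
tool_rot: [3.141, 0.001, -0.143]
contact_force: [-0.6, -0.1, -3.1]
gripper_width: 38.6
finger_force: 30.0
```

Run:
```python
from h import *
W,c=grab("wrist");s=manip.state();print(s["eef_pos"],s["time_s"],s["contact_force"],s["gripper_width"])
p=s["eef_pos"]
print(proj(c,p+[0,0,8]),ringfit(W,c,p[:2],p[2]+8,20), ringfit(W,c,p[:2],p[2]-2,68))
cv2.imwrite("pics/w8.png",W)
```

```text
[507.72058299 122.77457819 126.22042957] 23.1 [-0.18323875  0.02315354 -1.88301111] 38.69678763427539
[314.31585687 319.64370796] [[506.4 122.4  18.5  19.1  70. ]
 [506.8 122.3  19.7  20.5  80. ]] []
```

Call:
carry_out(commands=[[0,0,-0.1,0,1],[0,0,-0.2,0,1],[0,0,-0.27,0,1],[0,0,-0.33,0,1],[0,0,-0.33,0,1]])

```text
time_s: 23.72
eef_pos: [507.7, 123.7, 59.5]
tool_rot: [3.141, 0.002, -0.142]
contact_force: [-0.5, -0.3, -2.0]
gripper_width: 38.5
finger_force: 30.0
```

Call:
carry_out(commands=[[0,0,-0.05,0,1],[0,0,-0.1,0,1],[0,0,-0.132,0,1],[0,0,-0.135,0,1],[0,0,-0.135,0,1]])

```text
time_s: 24.35
eef_pos: [508.4, 124.0, 33.2]
tool_rot: [-3.141, -0.0, -0.142]
contact_force: [-0.7, -0.1, -1.7]
gripper_width: 38.6
finger_force: 30.0
```

Call:
carry_out(commands=[[0,0,0,0,-1],[0,0,0,0,-1],[0,0,0,0,-1],[0,0,0,0,-1],[0,0,0,0,-1],[0,0,0,0,-1],[0,0,0.2,0,-1],[0,0,0.475,0,-1],[0,0,0.475,0,-1],[0,0,0.475,0,-1]])

```text
time_s: 25.6
eef_pos: [508.0, 123.9, 128.0]
tool_rot: [-3.141, 0.0, -0.142]
contact_force: [-0.2, -0.2, -0.3]
gripper_width: 87.9
finger_force: 0.0
```

Run:
```python
from h import *
W,c=grab("wrist");s=manip.state();print(s["eef_pos"],s["time_s"],s["contact_force"],s["gripper_width"])
print(ringfit(W,c,(507.5,123.3),16,104));print(ringfit(W,c,(507.5,123.3),30,68))
cv2.imwrite("pics/w9.png",W)
```

```text
[507.32078667 123.82237939 127.30056899] 25.65 [ 0.09969954  0.24922713 -0.2990438 ] 88.06854284752336
[[508.3 123.1 101.2 101.3  85. ]
 [508.  123.2 102.4 102.5  95. ]]
[]
```

Call:
carry_out(commands=[[-0.125,-0.79,0,0,-1],[-0.125,-0.79,0,0,-1],[-0.125,-0.79,0,0,-1],[-0.125,-0.79,0,0,-1]])

```text
time_s: 26.15
eef_pos: [481.8, -35.8, 126.7]
tool_rot: [-3.142, 0.003, -0.145]
contact_force: [0.1, -0.4, -0.3]
gripper_width: 87.6
finger_force: 0.0
```

Call:
carry_out(commands=[[-0.125,-0.79,0,0,-1],[-0.125,-0.79,0,0,-1],[-0.125,-0.79,0,0,-1],[-0.125,-0.79,0,0,-1]])

```text
time_s: 26.65
eef_pos: [458.1, -193.0, 127.2]
tool_rot: [-3.141, 0.001, -0.144]
contact_force: [-0.3, 0.8, -0.4]
gripper_width: 87.8
finger_force: 0.0
```

Call:
carry_out(commands=[[-0.125,-0.79,0,0,-1],[-0.125,-0.79,0,0,-1],[-0.125,-0.79,0,0,-1],[-0.125,-0.79,0,0,-1],[-0.125,-0.79,0,0,-1],[-0.125,-0.79,0,0,-1]])

```text
time_s: 27.4
eef_pos: [433.5, -347.7, 127.8]
tool_rot: [-3.14, 0.001, -0.14]
contact_force: [0.6, -0.4, -0.5]
gripper_width: 87.6
finger_force: 0.0
```

Run:
```python
from h import *
W,c=grab("wrist");s=manip.state();print(s["eef_pos"],s["time_s"],s["contact_force"],s["gripper_width"])
print(ringfit(W,c,(433,-349),4,56));print(ringfit(W,c,(433,-349),14,20))
T,ct=grab("top");S,cs=grab("scene")
print(ringfit(T,ct,(508,123),16,104,100),ringfit(T,ct,(575,-362),45,44,75))
cv2.imwrite("pics/w10.png",W)
```

```text
[ 433.56864998 -348.08727707  128.02170235] 27.45 [0.39872941 0.14899325 0.66948399] 88.05486990363973
[[ 433.4 -349.1   53.    53.2   80. ]
 [ 433.4 -349.1   53.5   53.6   85. ]
 [ 433.3 -349.    54.2   54.3   95. ]]
[[ 435.  -349.2   18.2   19.9   80. ]
 [ 434.9 -349.3   17.7   19.6   85. ]]
[[507.8 123.  100.8 101.8  85. ]
 [507.6 123.1 103.1 104.   95. ]
 [507.5 123.1 104.7 105.9 100. ]] []
```

Run:
```python
from h import *
W=cv2.imread("pics/w9.png");S,cs=grab("scene");T,ct=grab("top")
print(cv2.Laplacian(W,6).var())
f=lambda im,x,y,w,h:cv2.resize(im[y:y+h,x:x+w],(400,300),interpolation=2)
cv2.imwrite("pics/m1.png",np.vstack([np.hstack([f(W,160,100,320,240),f(S,290,210,100,75)]),np.hstack([f(T,160,210,100,75),f(T,380,150,120,90)])]))
```

```text
76.08438889566585
```

View pics/m1.png

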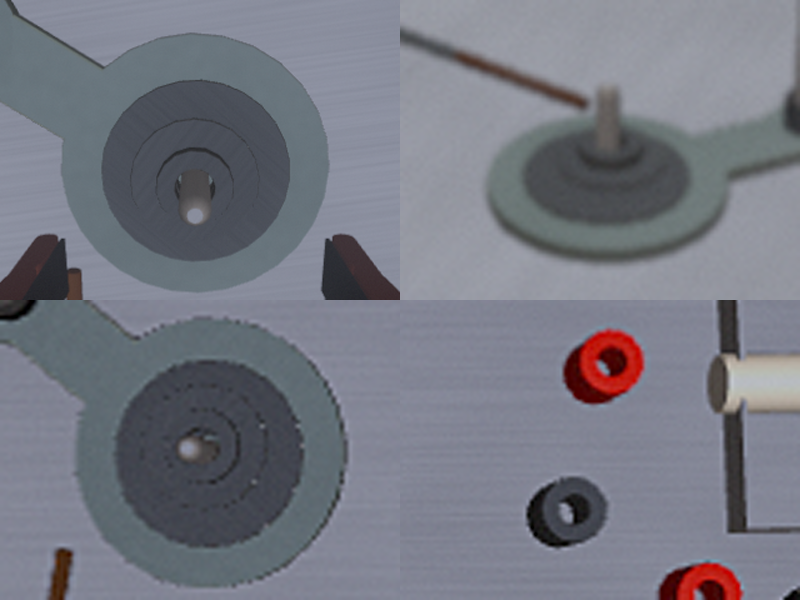

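The composite shows weight68 flat on weight104, with the post tip clear. The collar is unmoved at top (431,213). Picking weight56.

Call:
carry_out(commands=[[0.002,0.004,-0.25,0,-1],[0.002,0.004,-0.5,0,-1],[0.002,0.004,-0.59,0,-1],[0.002,0.004,-0.61,0,-1],[0.002,0.004,-0.61,0,-1],[0.002,0.004,-0.61,0,1],[0.002,0.004,-0.61,0,1],[0.002,0.004,-0.61,0,1],[0.002,0.004,-0.61,0,1],[0.002,0.004,-0.61,0,1],[0.002,0.004,-0.61,0,1],[0.002,0.004,-0.61,0,1]])

```text
time_s: 29.15
eef_pos: [433.7, -349.2, 6.2]
tool_rot: [-3.141, 0.0, -0.142]
contact_force: [-1.0, 0.4, 1.6]
gripper_width: 38.7
finger_force: 30.0
```

Call:
carry_out(commands=[[0,0,0,0,1],[0,0,0,0,1],[0,0,0.05,0,1],[0,0,0.3,0,1],[0,0,0.6,0,1],[0,0,0.6,0,1]])

```text
time_s: 29.9
eef_pos: [436.5, -352.1, 131.3]
tool_rot: [3.135, -0.008, -0.142]
contact_force: [0.3, -0.7, -1.4]
gripper_width: 38.7
finger_force: 30.0
```

Call:
carry_out(commands=[[0.124,0.789,0,0,1],[0.124,0.789,0,0,1],[0.124,0.789,0,0,1],[0.124,0.789,0,0,1]])

```text
time_s: 30.4
eef_pos: [457.3, -188.5, 125.3]
tool_rot: [-3.14, 0.003, -0.138]
contact_force: [-0.6, -0.2, -0.7]
gripper_width: 38.4
finger_force: 30.0
```

Call:
carry_out(commands=[[0.124,0.789,0,0,1],[0.124,0.789,0,0,1],[0.124,0.789,0,0,1],[0.124,0.789,0,0,1]])

```text
time_s: 30.9
eef_pos: [483.2, -32.5, 125.7]
tool_rot: [-3.141, 0.001, -0.139]
contact_force: [0.4, -0.6, -1.4]
gripper_width: 38.6
finger_force: 30.0
```

Call:
carry_out(commands=[[0.124,0.789,0,0,1],[0.124,0.789,0,0,1],[0.124,0.789,0,0,1],[0.124,0.789,0,0,1],[0.124,0.789,0,0,1],[0.124,0.789,0,0,1]])

```text
time_s: 31.65
eef_pos: [508.0, 122.4, 126.0]
tool_rot: [3.141, 0.0, -0.144]
contact_force: [0.8, -0.3, -1.5]
gripper_width: 38.4
finger_force: 30.0
```

Run:
```python
from h import *
W,c=grab("wrist");s=manip.state();print(s["eef_pos"],s["time_s"],s["contact_force"],s["gripper_width"])
p=s["eef_pos"]
print(ringfit(W,c,p[:2],p[2]+8,20))
cv2.imwrite("pics/w11.png",W)
```

```text
[508.01950971 122.59433068 126.08876754] 31.7 [-0.09990058 -0.06678739 -1.87506636] 38.469289290676684
[[507.  122.3  18.7  19.1  70. ]
 [507.1 122.2  19.7  20.2  80. ]]
```

Call:
carry_out(commands=[[0,0,-0.1,0,1],[0,0,-0.2,0,1],[0,0,-0.27,0,1],[0,0,-0.3,0,1],[0,0,-0.33,0,1],[0,0,-0.33,0,1]])

```text
time_s: 32.45
eef_pos: [508.1, 124.1, 60.2]
tool_rot: [-3.142, 0.0, -0.142]
contact_force: [-0.4, 0.2, -1.2]
gripper_width: 38.6
finger_force: 30.0
```

Call:
carry_out(commands=[[0,0,-0.03,0,1],[0,0,-0.055,0,1],[0,0,-0.065,0,1],[0,0,-0.065,0,1]])

```text
time_s: 32.95
eef_pos: [508.0, 124.1, 47.0]
tool_rot: [-3.142, 0.0, -0.142]
contact_force: [-0.4, 0.8, -0.8]
gripper_width: 38.5
finger_force: 30.0
```

Call:
carry_out(commands=[[0,0,0,0,-1],[0,0,0,0,-1],[0,0,0,0,-1],[0,0,0,0,-1],[0,0,0,0,-1],[0,0,0,0,-1],[0,0,0.2,0,-1],[0,0,0.5,0,-1],[0,0,0.5,0,-1],[0,0,0.5,0,-1]])

```text
time_s: 34.2
eef_pos: [507.7, 124.1, 147.0]
tool_rot: [-3.142, 0.0, -0.142]
contact_force: [-0.5, -0.3, -0.9]
gripper_width: 87.5
finger_force: 0.0
```

Run:
```python
from h import *
W,c=grab("wrist");s=manip.state();print(s["eef_pos"],s["time_s"],s["contact_force"],s["gripper_width"])
cv2.imwrite("pics/w12.png",W)
```

```text
[507.03654971 124.02017279 146.18151122] 34.25 [-0.68229734  0.12463075 -0.08509943] 87.85539797409976
```

Call:
carry_out(commands=[[0.11,-0.81,0,0,-1],[0.11,-0.81,0,0,-1],[0.11,-0.81,0,0,-1],[0.11,-0.81,0,0,-1]])

```text
time_s: 34.75
eef_pos: [529.4, -40.1, 145.4]
tool_rot: [3.141, 0.003, -0.145]
contact_force: [-0.2, 0.6, -0.6]
gripper_width: 87.3
finger_force: 0.0
```

Call:
carry_out(commands=[[0.11,-0.81,0,0,-1],[0.11,-0.81,0,0,-1],[0.11,-0.81,0,0,-1],[0.11,-0.81,0,0,-1]])

```text
time_s: 35.25
eef_pos: [551.9, -201.1, 145.7]
tool_rot: [-3.141, 0.002, -0.144]
contact_force: [0.4, 1.1, -0.3]
gripper_width: 87.8
finger_force: 0.0
```

Call:
carry_out(commands=[[0.11,-0.81,0,0,-1],[0.11,-0.81,0,0,-1],[0.11,-0.81,0,0,-1],[0.11,-0.81,0,0,-1],[0.11,-0.81,0,0,-1],[0.11,-0.81,0,0,-1],[0.11,-0.81,0,0,-1]])

```text
time_s: 36.12
eef_pos: [574.2, -360.3, 147.3]
tool_rot: [-3.141, 0.0, -0.14]
contact_force: [-0.2, 1.0, 0.2]
gripper_width: 87.4
finger_force: 0.0
```

Run:
```python
from h import *
W,c=grab("wrist");s=manip.state();print(s["eef_pos"],s["time_s"],s["contact_force"],s["gripper_width"])
print(ringfit(W,c,(574,-361),45,20,55),ringfit(W,c,(574,-361),45,44))
cv2.imwrite("pics/w13.png",W)
S,cs=grab("scene")
f=lambda im,x,y,w,h:cv2.resize(im[y:y+h,x:x+w],(400,300),interpolation=2)
W0=cv2.imread("pics/w12.png")
cv2.imwrite("pics/m2.png",np.vstack([np.hstack([f(W0,160,100,320,240),f(S,290,210,100,75)]),np.hstack([cv2.resize(W,(400,300)),f(S,180,340,140,105)])]))
print(proj(c,(574,-361,45)))
```

```text
[ 574.19166105 -360.66971339  147.38971089] 36.175 [-0.23019193  0.63993942  0.0760503 ] 87.91749127220237
[] []
[316.29892399 243.65872225]
```

View pics/m2.png

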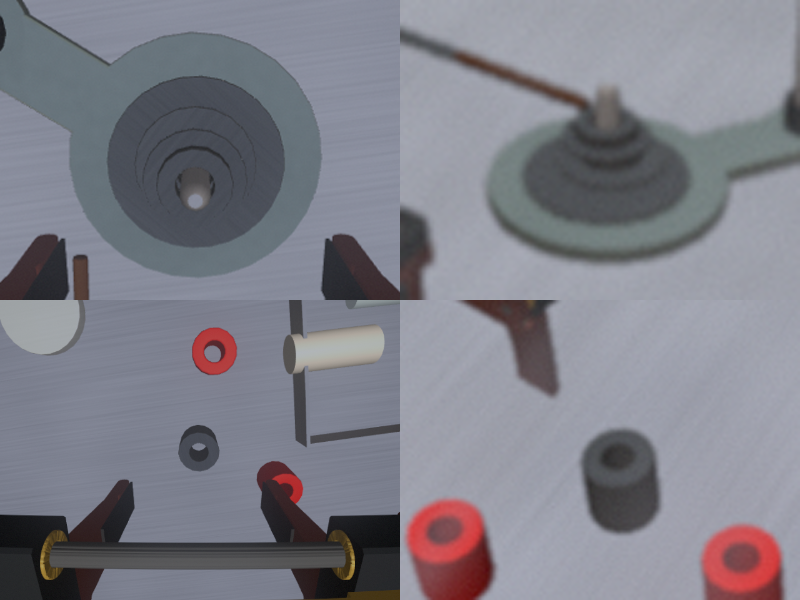

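The composite shows all three weights stacked flat with the post tip clear. The steel collar is in the wrist view at (318,242), and the nearest red look-alike is clear of the fingers. Refining the collar position numerically.

Run:
```python
from h import *
W=cv2.imread("pics/w13.png");c=manip.get_calibration("wrist")
print(plane(c,318.4,241.6,45))
S=cv2.cvtColor(W,cv2.COLOR_BGR2HSV);g=cv2.cvtColor(W,cv2.COLOR_BGR2GRAY)
print(g[228:256:3,318],g[242,280:360:4])
for t in(70,75,80,90,100):
    m=((g<t)&(S[...,1]<110)).astype(np.uint8);m[:,:250]=0;m[:,400:]=0
    for k in cv2.findContours(m,1,1)[0]:
        if len(k)>15 and np.linalg.norm(k[:,0].mean(0)-[318,235])<30:
            e=cv2.fitEllipse(k);x,y,w,h=cv2.boundingRect(k);print(t,np.round(e[0],1),np.round(e[1],1),x,y,w,h)
```

```text
[ 575.26200345 -363.31783702   45.        ]
[ 87 128 127 133 118  50  48  48  50  49] [130 131  76  75  74  73  50  49  49  49  50  48  49  47  76  76  75  73
 129 130]
70 [317.9 246. ] [24.3 32.3] 302 234 32 25
70 [318.  264.3] [ 73.5 121.3] 287 200 61 34
75 [326.2 224.5] [3.5 7.4] 323 221 7 8
75 [300.1 226.6] [ 9.2 18.3] 294 218 12 20
75 [306.2 219. ] [6.1 8.6] 302 215 9 9
75 [318.3 237.1] [55.2 60.9] 287 200 64 73
80 [317.7 234. ] [13.6 22.2] 306 227 24 15
80 [317.6 236.9] [63.3 72.5] 286 200 65 73
90 [317.4 234.2] [12.9 21.8] 306 228 24 14
90 [317.6 237.1] [63.8 73.2] 285 200 66 74
100 [317.5 234.3] [12.3 21.5] 306 228 24 14
100 [317.6 237.2] [64.1 73.6] 285 200 66 74
```

Call:
carry_out(commands=[[0.005,-0.004,-0.2,0,-1],[0.005,-0.004,-0.4,0,-1],[0.005,-0.004,-0.55,0,-1],[0.005,-0.004,-0.666,0,-1],[0.005,-0.004,-0.666,0,-1],[0.005,-0.004,-0.666,0,1],[0.005,-0.004,-0.666,0,1],[0.005,-0.004,-0.666,0,1],[0.005,-0.004,-0.666,0,1],[0.005,-0.004,-0.666,0,1],[0.005,-0.004,-0.666,0,1],[0.005,-0.004,-0.666,0,1]])

```text
time_s: 37.72
eef_pos: [575.2, -362.6, 14.3]
tool_rot: [-3.142, -0.0, -0.142]
contact_force: [-0.6, 0.5, 4.0]
gripper_width: 43.3
finger_force: 30.0
```

Call:
carry_out(commands=[[0,0,0,0,1],[0,0,0,0,1],[0,0,0.05,0,1],[0,0,0.3,0,1],[0,0,0.6,0,1],[0,0,0.6,0,1],[0,0,0.6,0,1],[0,0,0.6,0,1]])

```text
time_s: 38.72
eef_pos: [573.7, -361.6, 131.8]
tool_rot: [-3.139, 0.004, -0.142]
contact_force: [0.3, -0.6, -2.6]
gripper_width: 43.3
finger_force: 30.0
```

Run:
```python
from h import *
W,c=grab("wrist");s=manip.state();p=s["eef_pos"];print(p,s["tool_rot"],s["time_s"],s["contact_force"],s["gripper_width"])
g=cv2.cvtColor(W,cv2.COLOR_BGR2GRAY);u=proj(c,p+[0,0,31]);print("tcp+31",u,proj(c,p+[10,0,31]))
for t in(55,62,70,90,110):
    m=(g<t).astype(np.uint8)
    for k in cv2.findContours(m,1,1)[0]:
        if len(k)>15 and np.linalg.norm(k[:,0].mean(0)-u)<60: print(t,cv2.boundingRect(k),cv2.contourArea(k))
cv2.imwrite("pics/w14.png",W)
```

```text
[ 573.81142204 -361.67005103  131.76513668] [-3.13949942  0.0035106  -0.14167792] 38.775 [-0.44939511  0.38337958 -2.28561598] 43.39375591764695
tcp+31 [314.73738655 349.22834224] [310.66170725 324.22675564]
55 (288, 327, 57, 50) 2151.0
55 (252, 295, 128, 95) 9813.0
55 (0, 266, 640, 214) 60810.0
62 (198, 399, 236, 4) 379.5
62 (287, 326, 58, 51) 2201.0
62 (252, 296, 128, 94) 9645.0
62 (0, 258, 640, 222) 62392.5
70 (287, 326, 58, 51) 2272.0
70 (252, 297, 128, 93) 9549.0
70 (0, 258, 640, 222) 65656.5
90 (0, 257, 640, 223) 75274.5
110 (0, 257, 640, 223) 81315.0
```

Call:
carry_out(commands=[[-0.111,0.811,0,0,1],[-0.111,0.811,0,0,1],[-0.111,0.811,0,0,1],[-0.111,0.811,0,0,1]])

```text
time_s: 39.28
eef_pos: [550.9, -196.9, 132.6]
tool_rot: [-3.14, 0.004, -0.139]
contact_force: [0.8, -0.6, -1.7]
gripper_width: 43.2
finger_force: 30.0
```

Call:
carry_out(commands=[[-0.111,0.811,0,0,1],[-0.111,0.811,0,0,1],[-0.111,0.811,0,0,1],[-0.111,0.811,0,0,1]])

```text
time_s: 39.78
eef_pos: [529.9, -36.6, 133.3]
tool_rot: [-3.141, 0.002, -0.139]
contact_force: [0.2, -1.1, -2.2]
gripper_width: 43.2
finger_force: 30.0
```

Call:
carry_out(commands=[[-0.111,0.811,0,0,1],[-0.111,0.811,0,0,1],[-0.111,0.811,0,0,1],[-0.111,0.811,0,0,1],[-0.111,0.811,0,0,1],[-0.111,0.811,0,0,1],[-0.111,0.811,0,0,1]])

```text
time_s: 40.65
eef_pos: [508.9, 122.7, 134.0]
tool_rot: [3.142, -0.0, -0.144]
contact_force: [0.7, 0.0, -1.8]
gripper_width: 43.0
finger_force: 30.0
```

Call:
carry_out(commands=[[0,0,-0.1,0,1],[0,0,-0.18,0,1],[0,0,-0.22,0,1],[0,0,-0.26,0,1],[0,0,-0.26,0,1],[0,0,-0.26,0,1]])

```text
time_s: 41.4
eef_pos: [508.8, 124.0, 82.3]
tool_rot: [-3.141, -0.001, -0.142]
contact_force: [0.9, -0.8, -2.2]
gripper_width: 42.9
finger_force: 30.0
```

Call:
carry_out(commands=[[0,0,-0.03,0,1],[0,0,-0.055,0,1],[0,0,-0.066,0,1],[0,0,-0.066,0,1],[0,0,-0.066,0,1]])

```text
time_s: 42.02
eef_pos: [508.6, 123.9, 68.9]
tool_rot: [-3.141, -0.0, -0.142]
contact_force: [-0.2, -0.4, -1.4]
gripper_width: 42.9
finger_force: 30.0
```

Call:
carry_out(commands=[[0,0,0,0,-1],[0,0,0,0,-1],[0,0,0,0,-1],[0,0,0,0,-1],[0,0,0,0,-1],[0,0,0,0,-1],[0,0,0.2,0,-1],[0,0,0.5,0,-1],[0,0,0.5,0,-1],[0,0,0.5,0,-1]])

```text
time_s: 43.28
eef_pos: [508.1, 123.9, 168.6]
tool_rot: [-3.142, 0.0, -0.142]
contact_force: [0.6, -0.9, -0.2]
gripper_width: 88.1
finger_force: 0.0
```

Run:
```python
from h import *
W,c=grab("wrist");S,cs=grab("scene");T,ct=grab("top");s=manip.state();p=s["eef_pos"];print(p,s["time_s"],s["contact_force"],s["gripper_width"])
for i,n in((W,"w15"),(S,"s15"),(T,"t15")):cv2.imwrite(f"pics/{n}.png",i)
g=cv2.cvtColor(W,cv2.COLOR_BGR2GRAY)
for z in(99,110):print(z,proj(c,(508,123.4,z)),[np.round(proj(c,(508,123.4+d,z)),1) for d in(-22,22)])
u=proj(c,(508,123.4,99))
m=(g<95).astype(np.uint8)
for k in cv2.findContours(m,1,1)[0]:
    if len(k)>15 and cv2.contourArea(k)<60000 and np.linalg.norm(k[:,0].mean(0)-u)<80: print(cv2.boundingRect(k),cv2.contourArea(k))
# scene: collar outline height
b=[proj(cs,(508,123.4,z)).round(1) for z in(54,80,99)];print(b)
gs=cv2.cvtColor(S,cv2.COLOR_BGR2GRAY);x=int(b[2][0]);print(x,gs[205:260:2,x])
```

```text
[507.11326431 123.7693833  167.19354598] 43.425 [-0.00304825 -0.59135484 -0.45169754] 87.84767101518683
99 [315.92966555 259.45932144] [array([353.2, 254.4]), array([278.9, 264.5])]
110 [315.94897339 265.70913429] [array([354.9, 260.4]), array([277.3, 270.9])]
(308, 243, 18, 15) 172.5
(250, 158, 133, 137) 13551.5
[array([341.3, 239.1]), array([341.4, 230. ]), array([341.5, 223.1])]
341 [149 149 148 145 146 147 149 121  66  45  53  73  54  46  48  46  46  43
  46  47  47  62  66  51  70  71  67  75]
```

The collar is standing home: its top rim is seen where z=99 predicts in both views. Going above the parked lamp pin.

Call:
carry_out(commands=[[0,0,0.3,0,-1],[0,0,0.64,0,-1],[0,0,0.64,0,-1],[0,0,0.64,0,-1]])

```text
time_s: 43.92
eef_pos: [508.0, 123.9, 295.8]
tool_rot: [3.141, 0.001, -0.142]
contact_force: [0.1, 0.6, -0.7]
gripper_width: 87.6
finger_force: 0.0
```

Call:
carry_out(commands=[[-0.079,1,0,0,-1],[-0.079,1,0,0,-1],[-0.079,1,0,0,-1],[-0.079,1,0,0,-1],[-0.079,1,0,0,-1],[-0.079,1,0,0,-1],[-0.079,1,0,0,-1]])

```text
time_s: 44.8
eef_pos: [492.9, 322.3, 296.6]
tool_rot: [3.141, 0.0, -0.144]
contact_force: [-0.4, -0.2, 0.6]
gripper_width: 88.1
finger_force: 0.0
```

Run:
```python
from h import *
W,c=grab("wrist");s=manip.state();p=s["eef_pos"];print(p,s["tool_rot"],s["time_s"])
g=cv2.cvtColor(W,cv2.COLOR_BGR2GRAY);u=proj(c,(493,329,236));print(u,proj(c,(493,329,186)))
x,y=u.round().astype(int)
sub=g[y-40:y+40,x-60:x+60]
print(cv2.resize(sub,(24,16),interpolation=cv2.INTER_AREA))
```

```text
[493.00396037 322.56112811 296.86190284] [ 3.14145635e+00 -3.13899343e-05 -1.43588566e-01] 44.85
[303.32834611 265.87955879] [305.33929022 241.39303433]
[[137 137  73  46  45  51  60  60  60  61  62  62  63  64  65  66  67  68
   69  69  53  49  50  73]
 [140 139  68  46  45  56  59  59  60  60  61  63  67  68  65  65  66  67
   68  69  59  49  50  68]
 [138 138  78  46  46  57  58  59  59  59  61  70  72  73  71  64  65  65
   66  67  62  48  49  71]
 [139 138  91  46  46  57  58  58  58  59  63  71  73  73  74  65  63  64
   66  66  62  48  49  89]
 [139 138 114  47  46  56  58  58  58  59  65  72  73  73  74  66  63  64
   64  65  59  48  49 107]
 [139 138 137  63  46  54  58  58  58  59  67  75  80  75  74  65  62  63
   64  65  55  48  57 135]
 [139 138 138 102  46  49  57  58  58  58  84 125 135 130  93  66  62  62
   63  62  49  48  98 138]
 [137 136 136 135  78  46  53  58  58  60 127 138 137 137 134  68  61  62
   62  55  48  67 136 140]
 [140 140 140 140 135  65  47  55  58  63 136 137 137 138 137  75  60  61
   56  48  63 132 140 140]
 [140 140 139 138 137 132  79  47  53  57 116 138 138 138 128  62  60  53
   48  72 128 139 140 140]
 [138 138 138 137 137 138 137 105  63  49  58 104 123 110  65  52  49  58
  102 137 139 140 140 141]
 [140 139 139 139 138 138 139 138 138 115  90  75  62  64  73  84 113 136
  138 138 138 138 139 139]
 [138 138 138 138 138 138 138 138 139 139 139 139 138 138 138 138 137 137
  137 137 138 139 140 140]
 [139 138 139 139 139 138 138 138 139 138 138 138 138 139 139 138 138 138
  138 138 138 139 140 140]
 [137 137 137 137 137 138 139 139 139 139 140 140 140 139 139 139 139 139
  139 139 139 140 140 140]
 [137 138 138 138 139 139 139 139 140 140 140 140 140 140 140 139 138 138
  138 139 139 139 139 140]]
```

The pin is exactly where predicted. Gripping it.

Call:
carry_out(commands=[[0,0.026,-0.1,0,-1],[0,0.026,-0.35,0,-1],[0,0.026,-0.5,0,-1],[0,0.026,-0.5,0,-1],[0,0.026,-0.5,0,1],[0,0.026,-0.5,0,1],[0,0.026,-0.5,0,1],[0,0.026,-0.5,0,1],[0,0.026,-0.5,0,1],[0,0.026,-0.5,0,1],[0,0.026,-0.5,0,1],[0,0.026,-0.5,0,1]])

```text
time_s: 46.35
eef_pos: [492.7, 329.0, 196.7]
tool_rot: [3.141, -0.0, -0.142]
contact_force: [0.1, -1.5, -0.8]
gripper_width: 15.7
finger_force: 30.0
```

Call:
carry_out(commands=[[0,0,0,0,1],[0,0,0,0,1],[0,0,0,0,1],[0,0,0,0,1]])

```text
time_s: 46.85
eef_pos: [492.7, 329.0, 196.8]
tool_rot: [3.142, -0.0, -0.142]
contact_force: [0.3, -1.3, -1.1]
gripper_width: 15.8
finger_force: 30.0
```

Call:
carry_out(commands=[[-0.057,-0.076,0,0.084,1],[-0.104,-0.158,0,0.168,1],[-0.14,-0.246,0,0.253,1],[-0.164,-0.339,0,0.337,1],[-0.176,-0.433,0,0.421,1],[-0.174,-0.528,0,0.505,1],[-0.174,-0.528,0,0.505,1]])

```text
time_s: 47.72
eef_pos: [457.5, 222.8, 196.7]
tool_rot: [-3.141, 0.001, 0.649]
contact_force: [-1.1, -1.1, -2.1]
gripper_width: 15.6
finger_force: 30.0
```

Call:
carry_out(commands=[[0.014,-0.094,0,0.084,1],[0.04,-0.185,0,0.168,1],[0.077,-0.273,0,0.253,1],[0.126,-0.354,0,0.337,1],[0.186,-0.429,0,0.421,1],[0.254,-0.495,0,0.505,1],[0.254,-0.495,0,0.505,1],[0.254,-0.495,0,0.505,1],[0.254,-0.495,0,0.505,1]])

```text
time_s: 48.85
eef_pos: [507.8, 124.5, 196.7]
tool_rot: [-3.14, 0.001, 1.442]
contact_force: [-2.8, -4.6, 0.7]
gripper_width: 15.4
finger_force: 30.0
```

Run:
```python
from h import *
s=manip.state();print(s["eef_pos"],s["contact_force"],s["moment"],s["time_s"])
```

```text
[507.84555577 124.51919407 196.72148382] [-2.80505072 -4.55754685  0.68772079] [-0.735996    0.2465971   0.01356612] 48.85
```

The pin is within about 1 mm of the post axis and the forces are low. Releasing and retreating.

Call:
carry_out(commands=[[0,0,0,0,-1],[0,0,0,0,-1],[0,0,0,0,-1],[0,0,0,0,-1],[0,0,0,0,-1],[0,0,0,0,-1],[0,0,0,0,-1],[0,0,0.25,0,-1],[0,0,0.5,0,-1],[0,0,0.5,0,-1]])

```text
time_s: 50.1
eef_pos: [511.5, 124.9, 301.0]
tool_rot: [3.133, -0.002, 1.445]
contact_force: [0.8, 0.4, 0.4]
gripper_width: 87.6
finger_force: 0.0
```

Call:
carry_out(commands=[[0,-1,0,0,-1],[0,-1,0,0,-1],[0,-1,0,0,-1],[0,-1,0,0,-1],[0,-1,0,0,-1],[0,-1,0,0,-1],[0,-1,0,0,-1]])

```text
time_s: 50.98
eef_pos: [508.6, -73.9, 296.7]
tool_rot: [-3.141, -0.0, 1.447]
contact_force: [0.3, 0.1, 0.1]
gripper_width: 88.1
finger_force: 0.0
```

Run:
```python
from h import *
S,cs=grab("scene");T,ct=grab("top");s=manip.state();print(s["eef_pos"],s["contact_force"],s["time_s"])
cv2.imwrite("pics/s_end.png",S);cv2.imwrite("pics/t_end.png",T)
for n,im,c,r in(("top",T,ct,14),("scene",S,cs,14)):
    u=proj(c,(507.7,123.3,236));print(n,u.round(1),"pin base",proj(c,(507.7,123.3,186)).round(1))
    x,y=u.round().astype(int);g=cv2.cvtColor(im,cv2.COLOR_BGR2GRAY)
    print(g[y-10:y+11:2,x-14:x+15:2])
# collar and bystanders: change against first pictures
for a,b,n in((cv2.imread("pics/scene0.png"),S,"scene"),(cv2.imread("pics/top0.png"),T,"top")):
    d=cv2.absdiff(a,b).max(2)>40
    k=cv2.connectedComponentsWithStats(cv2.morphologyEx(d.astype(np.uint8),2,np.ones((3,3))))[2]
    print(n,[tuple(map(int,r)) for r in k[1:] if r[4]>15])
b=proj(cs,(507.7,123.3,99));print("collar top",b);g=cv2.cvtColor(S,cv2.COLOR_BGR2GRAY);print(g[205:262:2,341])
```

```text
[508.73511514 -74.2767795  296.83504637] [ 0.98685138  0.6974736  -1.41967566] 51.075
top [190.9 243.3] pin base [196.5 244.5]
[[168 165 166 166 168 184  50  46  47  44  43  44  48  49  37]
 [142 172 165 167 180  44  39  38  44  46  44  45  46  50  51]
 [131  81 183 174 103  59  36  41  41  46  42  45  46  50  45]
 [137  65   0  86  68  54  59  90  80  42  43  43  46  50  45]
 [141  23   5  37  32 105 142 138 142  73  57  47  48  52  49]
 [149   2  19  46  34 131 134 132 139  91  60  62  49  49  52]
 [124   3  20  48  41 122 137 136 141  75  64  71  47  51  52]
 [122   6   7  43  44  31 109 146  85  70  68  61  46  50  54]
 [141  21  14  42  45  44  43  44  37  45  47  44  53  50  55]
 [141  46  12  30  46  45  43  46  48  48  46  49  49  51  50]
 [138  74  17  16  43  41  48  41  47  49  48  49  50  52  51]]
scene [341.7 170. ] pin base [341.6 190.1]
[[147 151 151 147 149 147 149 147 149 148 151 148 146 147 146]
 [148 147 148 148 146 146 148 146 146 148 147 146 146 146 149]
 [149 148 146 147 148 147 144 148 145 148 146 147 147 146 146]
 [149 146 146 146 148 146 145 147 147 145 147 1
[... 759 characters left out ...]
2, 63, 58, 1789), (164, 166, 4, 7, 26), (323, 182, 16, 22, 102), (332, 197, 28, 16, 135), (330, 220, 23, 33, 534), (344, 251, 13, 8, 51), (255, 295, 30, 21, 481), (269, 337, 53, 39, 1633), (184, 366, 29, 24, 509), (244, 385, 27, 37, 825)]
top [(129, 147, 291, 333, 32922), (418, 203, 24, 21, 385), (160, 210, 61, 47, 459), (359, 215, 11, 8, 63), (173, 238, 32, 34, 374), (189, 240, 7, 7, 38), (412, 265, 24, 25, 430), (314, 271, 8, 8, 54), (588, 383, 52, 83, 2751), (259, 426, 44, 16, 324), (557, 427, 27, 13, 181), (203, 433, 105, 47, 2685)]
collar top [341.33373895 223.09990332]
[ 42  34  34  41 119 151 150 124  68  47  54  72  51  45  47  46  47  45
  47  47  47  62  65  51  70  75  67  75  77]
```

The lamp pin is seen within 1 px of the post axis in the top view. In the scene view the pin's column matches to 1 px, with its tip about 2 px low, the same offset the post tip showed. The collar is in place, and the changed areas are the arm, the lamp, the stack and the places the parts were taken from. Handing in.

```bash
python3 -c "
from station import manip
print(manip.sign_off())"
```

```text
the job is handed in; nothing more can be done
None
```

I handed the job in at about 51 s: weight104, weight68 and weight56 (the only weights I found) are stacked hub up in that order, the steel collar stands on them, and the lamp is back above the post to within about 1 mm.

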